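# Roll a mailing tube up to the packing stop and close it

## Task

The cardboard mailing tube lies on the desk in front of the dark wooden packing stop, its white end plug still sticking out on the left. Without gripping or lifting it, roll the tube over the desk until it lies still along the stop's back rail, touching it or as good as. Then push the plug into the tube until it is fully home, using the stop's end board to take the push, and leave the tube lying along the rail and the other things on the desk where they are.

Things in the scene. Friction and masses are not known exactly. Their poses are not given: they have to be found in the camera images.
- tube_center (a point): Middle of the kraft cardboard mailing tube (50 mm diameter, 210 mm long, 0.14 to 0.23 kg), on its axis; 25 mm above the desk. y axis: along the tube towards the loose plug; x and z turn as it rolls. Rubbery fingertips grip it: drawn forward on its top it rolls half as far as the fingertip; pushed hard from behind it jams. Let go, it rolls on a little and stays where it stops.
- cap_face (a point): Middle of the outer face of the loose white plug, 49 mm in diameter, at the tube's left (+y) end; y axis outwards along the tube. The face is 108 mm from the tube's middle when the plug is home (its 3 mm flange against the tube's end), and farther out by the joint value before that.
- cap (a joint): How far the plug still sticks out of the tube (m): 0 is fully home, 0.016 to 0.025 at the start. It slides along the tube's axis with a steady drag of about 4 N and stops dead at 0. The tube itself slides lengthwise at 1 to 2 N until its other end meets the end board.
- stop: Fixed dark wooden L-shaped packing stop; origin on the desk at the middle of the back rail's felt-faced front. x: away from the tube (rolling direction), y: along the rail. Rail 180 mm long, 34 mm high, 16 mm thick, with a low foot behind it to x = +44 mm. With the tube against the rail its axis is at x = -25 mm. The rail's left (+y) end is open; the tube overhangs it.
- end_board (a point): Point on the inner face of the end board, which stands at the rail's right (-y) end, 90 mm from the rail's middle, 46 mm high, reaching from 44 mm behind the rail's face to 56 mm before it. The point is on the axis of a tube that lies against the rail; with the tube's right end against the board its middle is 105 mm from here.
- mug: Speckled mug, 102 mm high, origin under it; leave it alone.
- tape: Roll of tape lying flat, 65 mm across; leave it alone.
- marker: Marker lying on its side, 124 mm long; leave it alone.
- stapler: Stapler, 128 mm long, 42 mm high; leave it alone.
- eraser: Eraser, 46 mm long; leave it alone.
- clip: Black binder clip, 35 mm high; leave it alone.

How it is judged (in metres and radians):
On the way, in this order (a step that is already met when the one before it is completed fails the run):
1. the tube has been rolled (not slid): it has turned about its axis by more than a third of a turn on its way to the rail, the plug still out (angle between tube_center's own z axis and vertical above 2.2 rad and x of tube_center in the frame of stop below -0.032 m and value of joint cap above 0.01 m), for 0.05 s.
2. the tube lies still along the back rail, the plug still out (x of tube_center in the frame of stop above -0.031 m and z of tube_center in the frame of stop below 0.03 m and y of tube_center in the frame of stop between 0 and 0.07 m and angle between the y axis of tube_center and the y axis of stop, either way round below 0.06 rad and linear speed of tube below 0.02 m/s and value of joint cap above 0.01 m), for 0.2 s.
At the end, for the whole second after the job is handed in: The tube lies at rest on the desk along the back rail (gap under 6 mm at its middle, parallel within 0.06 rad, its middle 0 to 70 mm left of the rail's middle) and the plug sticks out by less than 2 mm (x of tube_center in the frame of stop above -0.031 m and z of tube_center in the frame of stop below 0.03 m and y of tube_center in the frame of stop between 0 and 0.07 m and angle between the y axis of tube_center and the y axis of stop, either way round below 0.06 rad and value of joint cap below 0.002 m and linear speed of tube below 0.01 m/s); the robot touches nothing.
It fails at once if the tube is lifted: its axis more than 40 mm above the desk (height (world z) of tube_center above 0.04 m).
It fails at once if another thing on the desk is moved by more than 15 mm (distance of any of mug, tape, marker, stapler, eraser, clip from where it was at the start of the episode above 0.015 m).
It also fails if it takes over 72 s, if anything falls off the work surface, if the arm or the gripper's body presses on something with over 40 N, if the wrist force passes 120 N, or if a joint passes its speed limit or range.

## Robot

A 6-joint arm with a two-finger parallel gripper is mounted at the origin on the work surface; the furniture and walls round the work are solid. World frame = base frame: x ahead of the robot, y to its left, z up, the work surface at z = 0. Lengths are in m, angles in degrees, forces in N, time in s.
With the tool pointing down it reaches from about 0.25 to 0.725 m from the base axis. Payload 9.7 kg.
Tool frame: the origin (TCP) lies at the very end of the fingers, on their centre line; the grasp point (between the pads) lies 19 mm behind it (bot.grip_point_offset is the z of the grasp point in the tool frame, in m); z points along the fingers, x is the direction in which the jaws open and shut, and the axes are right-handed (so a half turn about z gives the same grasp; the last joint's range is limited). The gripper opens to 85 mm and grips with 20 to 120 N. Pads are 22 mm wide; open, the fingers measure 114 mm over their backs; the gripper's body (76 mm by 85 mm) begins 54 mm behind the grasp point. The pads swing forward as they close: fully open they stand 13 mm farther back than shut.
Start: joints at [71.161, 4.979, 10.078, 95.1, 0, 90], TCP at [0.178, 0.521, 0.231] pointing down, gripper open.
Joint ranges: [-179.16, 179.16], [-48.56, 103.87], [-65.8, 70.77], [-126.05, 130.52], [-82.76, 87.17], [-180, 180]. Speed limits (degrees/s): [127.2, 127.2, 147.25, 180, 180, 180].

## Interface

Orientations are given as [roll, pitch, yaw] about the fixed x, y, z axes, in that order (R = Rz(yaw) Ry(pitch) Rx(roll)).
In Python, from workcell import get_obs, viewer, job_done, bot gives the robot as it stands.
- The arm moves only by the shell command python3 -m handwheel 'ROWS' [FORCE]. ROWS is JSON, a list of rows, each a list of 5 numbers: the closure, from 0 (fully open) to 1 (shut), then the shift along the world's x, y, z in m, then the turn about the world's z in degrees. A call has 1 to 5 rows; each row is the pose to reach, as a shift and turn from the pose measured when the call began; what a row does not reach only later rows make up. A row lasts 1/10 s, in which the tool goes at most 50 mm and 8.59 degrees, less where a joint would pass 70% of its speed; a pose out of reach is approached as far as the arm can. A call with a gripper value outside its range is refused whole. The fingers move at their own pace and stop on an object; FORCE is the grip in N (left out, the last holds). Time passes only in rows, so rows that repeat a pose let the fingers close. It gives the time, the measured TCP pose, the force and the opening at its end, in the units of the state.
- get_obs(): the state, without advancing time (a new reading comes with each control period).
- viewer.camera(name): name is "scene" or "top"; returns a dict with "color" (480x640x3 uint8, blue, green, red), "K" (3x3 intrinsics, pixels), "origin" and "orientation" of the camera in the world. Camera axes: x right, y down, z forward; pixel columns grow to the right and rows downward; lengths in m; the calibration is good to about 2 mm. A picture is of the moment at which its call begins. There is no depth.
- job_done(): hands the job in, once; it reports no verdict.
The state is a dict: "time": time; "q": joint angles; "qd": joint speeds; "joint_efforts": joint torques, N m; "ee_pos": TCP position; "tcp_rot": TCP orientation; "wrist_force": force on the tool from outside, world axes, zero at the start; "torque": the same for the moment, N m; "opening": finger opening in m.
Only numpy, scipy, OpenCV 4.12 (cv2) and the standard library are available. Lean on these libraries where they do the work, as an engineer would, in place of code of your own. Each camera call takes 0.05 s, during which the arm holds its last target.

## Working session

There is one attempt and no reset: what is moved stays moved. The work goes in short steps, Python scripts to look and compute and a shell command to move; the robot and the scene stay as the last step left them, time stands still between calls to the robot, and variables do not carry over. Pictures are saved under pics/ and viewed, and the job is handed in when it is done.

```bash
ls; mkdir -p pics; python3 - <<'E'
from workcell import get_obs, viewer
import cv2,numpy as np
for n in ("scene","top"):
    d=viewer.camera(n); cv2.imwrite(f"pics/{n}0.png",d["color"])
    print(n,np.round(d["K"],1).tolist(),d["origin"],d["orientation"])
print(get_obs())
E
```

```text
pics
scene [[473.2, 0.0, 321.9], [0.0, 473.2, 233.9], [0.0, 0.0, 1.0]] [ 0.12780884 -0.4736542   0.53789898] [-124.17736577   -0.71779877  -45.54861621]
top [[548.2, 0.0, 314.5], [0.0, 548.2, 235.6], [0.0, 0.0, 1.0]] [ 0.57898827 -0.0086715   0.89721971] [-177.45909487    2.28963553  -89.53728532]
{'time': 0.1, 'q': array([7.11625649e+01, 5.00808513e+00, 1.00388222e+01, 9.51010442e+01,
       1.11410655e-03, 9.00015942e+01]), 'qd': array([ 0.02508817, -0.07719061,  0.03032439,  0.04186239, -0.02019311,
       -0.00050438]), 'joint_efforts': array([-4.53974326e-04, -5.21560585e+01,  4.65654588e+01,  1.60503300e-02,
        1.01781103e-05, -1.26913596e-05]), 'ee_pos': array([0.17751072, 0.52033688, 0.23065113]), 'tcp_rot': array([-1.79998888e+02,  7.03071725e-02,  7.11609708e+01]), 'wrist_force': array([ 0.01645957,  0.58161168, -0.50544874]), 'torque': array([-0.04125746, -0.01779309,  0.00211904]), 'opening': 0.08540871569324057}
```

View pics/scene0.png

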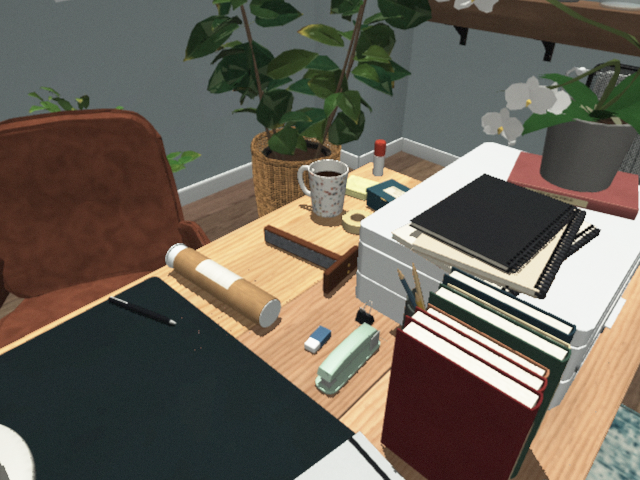

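View pics/top0.png

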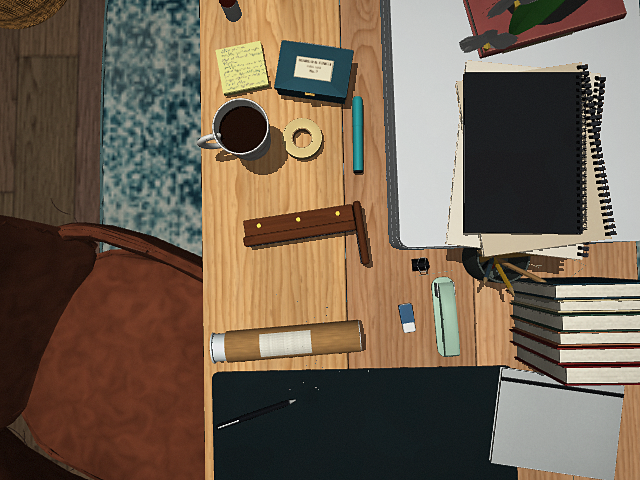

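The top view shows the tube from the plug at (212,348) to its right end at (363,335). The rail's front edge runs from about (246,246) to (357,230), and the end board is at about (360,235).

```bash
cat > h.py <<'E'
import numpy as np,cv2
from scipy.spatial.transform import Rotation as R
from workcell import get_obs, viewer
def ray(d,u,v):
    Rm=R.from_euler('xyz',d["orientation"],degrees=True).as_matrix()
    r=Rm@np.linalg.inv(d["K"])@np.array([u,v,1.]); return np.array(d["origin"]),r
def onz(d,u,v,z):
    o,r=ray(d,u,v); return o+r*(z-o[2])/r[2]
def proj(d,p):
    Rm=R.from_euler('xyz',d["orientation"],degrees=True).as_matrix()
    c=d["K"]@(Rm.T@(np.array(p)-np.array(d["origin"]))); return c[:2]/c[2]
def tri(d1,p1,d2,p2):
    o1,r1=ray(d1,*p1);o2,r2=ray(d2,*p2)
    s=np.linalg.lstsq(np.c_[r1,-r2],o2-o1,rcond=None)[0]
    a=o1+r1*s[0];b=o2+r2*s[1];return (a+b)/2,np.linalg.norm(a-b)
def st():
    o=get_obs();print("t",round(o["time"],2),"tcp",np.round(o["ee_pos"],4),"rot",np.round(o["tcp_rot"],1),"F",np.round(o["wrist_force"],1),"open",round(o["opening"],4),"q",np.round(o["q"],1))
E
python3 - <<'E'
from h import *
t=viewer.camera("top");s=viewer.camera("scene")
im=t["color"]
cv2.imwrite("pics/crop_t.png",cv2.resize(im[190:375,200:385],None,fx=3.2,fy=3.2,interpolation=cv2.INTER_CUBIC))
cv2.imwrite("pics/crop_s.png",cv2.resize(s["color"][215:395,150:400],None,fx=3.2,fy=3.2,interpolation=cv2.INTER_CUBIC))
hsv=cv2.cvtColor(im,cv2.COLOR_BGR2HSV)
for n,u,v in (("tube",280,342),("rail",300,225),("desk",230,290)): print(n,im[v,u],hsv[v,u])
st()
E
```

```text
tube [199 214 218] [ 24  22 218]
rail [28 52 96] [ 11 181  96]
desk [ 94 152 207] [ 15 139 207]
t 0.2 tcp [0.1776 0.5204 0.2308] rot [-180.     0.    71.2] F [ 0.7 -0.9 -0.1] open 0.0853 q [71.2  5.  10.1 95.1  0.  90. ]
```

View pics/crop_t.png

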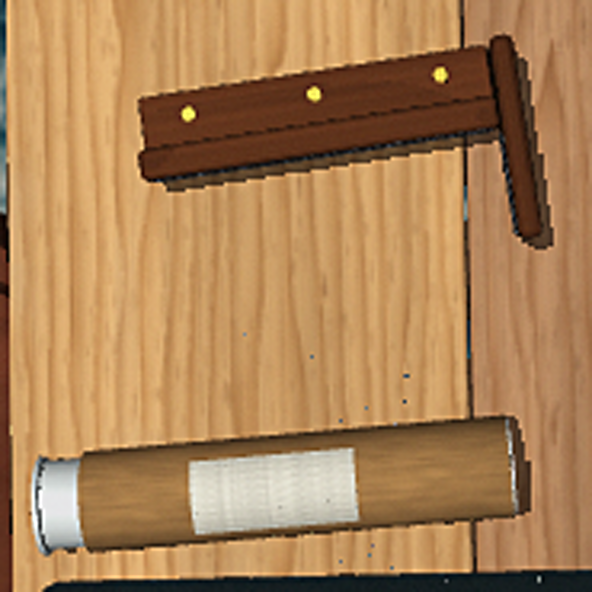

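View pics/crop_s.png

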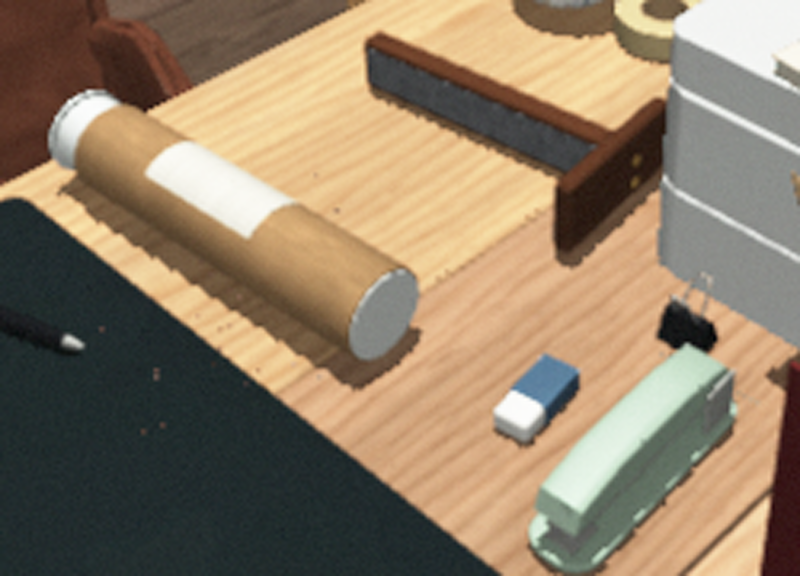

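```bash
python3 - <<'E'
from h import *
t=viewer.camera("top")
P=lambda x,y,z: onz(t,200+(x)/3.2-.34,190+y/3.2-.34,z)
Lm=P(86,501,.027);Rm=P(514,467,.027)
print("tube ends",Lm,Rm,np.linalg.norm(Lm-Rm)); c=(Lm+Rm)/2; ty=(Lm-Rm)/np.linalg.norm(Lm-Rm); print("c",c,"yaw y axis",np.degrees(np.arctan2(-ty[0],ty[1])))
print("w",np.linalg.norm(P(84,453,.027)-P(88,549,.027)),np.linalg.norm(P(510,418,.027)-P(518,515,.027)))
cf=P(37,507,.027);print("cap face",cf,(cf-c)@ty-.108)
a=P(147,181,.034);b=P(499,130,.034);print("rail",a,b,np.linalg.norm(a-b))
sy=(a-b)/np.linalg.norm(a-b);print("stop yaw",np.degrees(np.arctan2(-sy[0],sy[1])))
print("tip inner",P(517,236,.046),"rear inner",P(491,50,.046))
E
```

```text
tube ends [0.44077609 0.16460424 0.027     ] [ 0.46037711 -0.04691791  0.027     ] 0.21242839010764342
c [0.4505766  0.05884317 0.027     ] yaw y axis 5.294279406978259
w 0.047250951251547636 0.04744876068147284
cap face [0.43747273 0.1890434  0.027     ] 0.022853898126717218
rail [0.59944573 0.13519564 0.034     ] [ 0.6257542  -0.03853372  0.034     ] 0.17571006002075443
stop yaw 8.611080246512275
tip inner [ 0.57385048 -0.04704343  0.046     ] rear inner [ 0.66400693 -0.03405485  0.046     ]
```

```bash
python3 - <<'E'
from h import *
t=viewer.camera("top");s=viewer.camera("scene")
for p in ((100,112),(150,120),(20,118),(178,215),(205,235),(195,225)):
    o,r=ray(s,*p)
    print(p,[np.round(o+r*(y-o[1])/r[1],3).tolist() for y in (.2,.3,.4,.5,.6)])
print("top chair pts z=0",[np.round(onz(t,u,v,0),3).tolist() for u,v in ((60,228),(203,275),(100,240),(0,215),(0,420),(203,240))])
cv2.imwrite("pics/chair_t.png",cv2.resize(t["color"][200:480,0:240],None,fx=2,fy=2))
cv2.imwrite("pics/chair_s.png",cv2.resize(s["color"][90:350,0:260],None,fx=2.3,fy=2.3))
E
```

```text
(100, 112) [[0.373, 0.2, 0.302], [0.41, 0.3, 0.267], [0.446, 0.4, 0.232], [0.482, 0.5, 0.197], [0.519, 0.6, 0.162]]
(150, 120) [[0.444, 0.2, 0.272], [0.49, 0.3, 0.233], [0.537, 0.4, 0.193], [0.584, 0.5, 0.154], [0.631, 0.6, 0.114]]
(20, 118) [[0.274, 0.2, 0.319], [0.296, 0.3, 0.286], [0.318, 0.4, 0.254], [0.34, 0.5, 0.221], [0.361, 0.6, 0.188]]
(178, 215) [[0.46, 0.2, 0.094], [0.509, 0.3, 0.028], [0.559, 0.4, -0.038], [0.608, 0.5, -0.104], [0.657, 0.6, -0.17]]
(205, 235) [[0.507, 0.2, 0.029], [0.563, 0.3, -0.047], [0.619, 0.4, -0.123], [0.675, 0.5, -0.198], [0.732, 0.6, -0.274]]
(195, 225) [[0.489, 0.2, 0.059], [0.543, 0.3, -0.012], [0.597, 0.4, -0.083], [0.651, 0.5, -0.154], [0.704, 0.6, -0.225]]
top chair pts z=0 [[0.629, 0.453, 0.0], [0.552, 0.211, 0.0], [0.609, 0.385, 0.0], [0.65, 0.557, 0.0], [0.31, 0.545, 0.0], [0.61, 0.212, 0.0]]
```

View pics/chair_t.png

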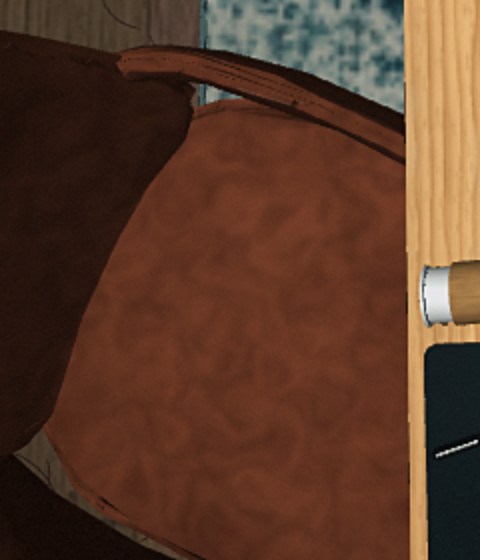

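View pics/chair_s.png

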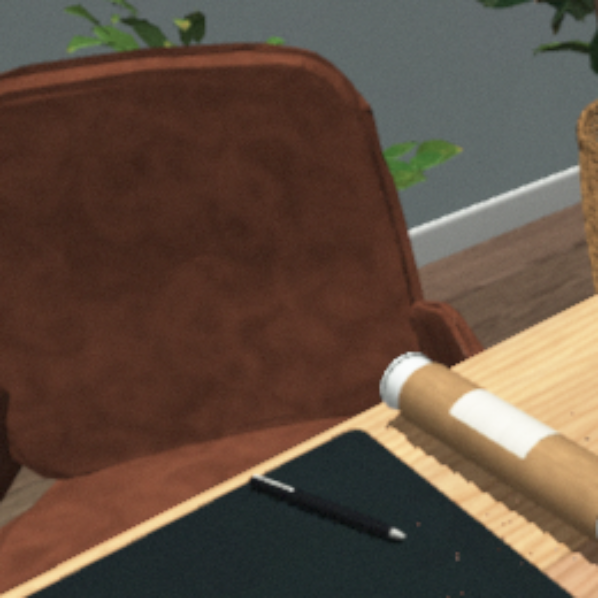

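```bash
python3 -m handwheel '[[0,0,-0.045,0.02,8],[0,0.01,-0.09,0.02,16],[0,0.03,-0.135,0.02,24],[0,0.055,-0.175,0.02,24],[0,0.08,-0.215,0.02,24]]'
```

```text
time: 0.85
ee_pos: [0.2578, 0.3039, 0.2514]
tcp_rot: [180.0, -0.0, 95.2]
wrist_force: [0.5, 0.2, 0.2]
opening: 0.0856
```

```bash
python3 -m handwheel '[[0,0.03,-0.04,-0.02,0],[0,0.06,-0.08,-0.05,0],[0,0.09,-0.12,-0.08,0],[0,0.12,-0.16,-0.11,0],[0,0.15,-0.20,-0.13,0]]'; python3 -m handwheel '[[0,0.034,-0.046,-0.02,0],[0,0.034,-0.046,-0.03,0],[0,0.034,-0.046,-0.04,0],[0,0.034,-0.046,-0.05,0]]'; python3 - <<'E'
from h import *
st()
s=viewer.camera("scene");cv2.imwrite("pics/s1.png",s["color"])
E
```

```text
time: 1.35
ee_pos: [0.39, 0.1265, 0.1345]
tcp_rot: [179.9, -0.0, 95.3]
wrist_force: [1.1, 1.7, 0.2]
opening: 0.0851
time: 1.75
ee_pos: [0.4237, 0.0809, 0.0839]
tcp_rot: [180.0, -0.0, 95.2]
wrist_force: [-0.8, 0.5, -1.0]
opening: 0.0855
t 1.75 tcp [0.4237 0.0809 0.0839] rot [180.   -0.   95.2] F [-0.8  0.5 -1. ] open 0.0855 q [ 10.8 -11.8 -22.2  79.6   0.    5.6]
```

View pics/s1.png

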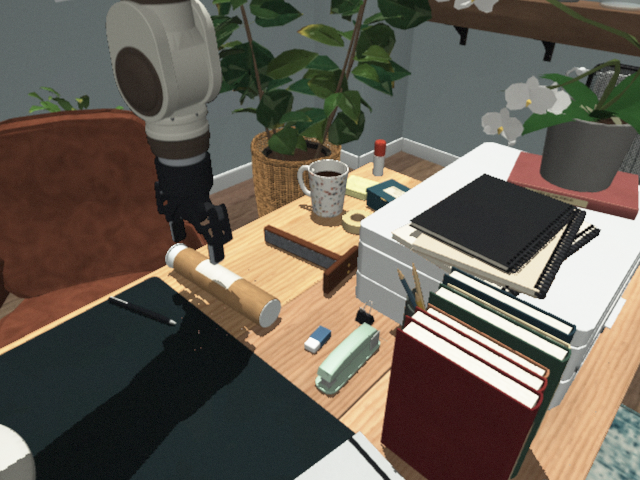

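The gripper hangs above the left part of the tube, with its fingertip near (215,255). I'll centre it over the tube's middle and lower it.

```bash
python3 -m handwheel '[[0,0.018,-0.023,-0.015,0],[0,0.018,-0.023,-0.022,0],[0,0.018,-0.023,-0.026,0],[0,0.018,-0.023,-0.030,0]]'
```

```text
time: 2.2
ee_pos: [0.4406, 0.0592, 0.0528]
tcp_rot: [-180.0, -0.0, 95.4]
wrist_force: [0.3, 1.1, -0.1]
opening: 0.0858
```

```bash
python3 -m handwheel '[[0,0,0,-0.003,0],[0,0,0,-0.005,0]]';python3 -m handwheel '[[0,0,0,-0.002,0],[0,0,0,-0.003,0]]'
```

```text
time: 2.4
ee_pos: [0.4405, 0.0599, 0.048]
tcp_rot: [180.0, -0.1, 95.4]
wrist_force: [0.5, -0.3, -0.4]
opening: 0.0857
time: 2.6
ee_pos: [0.4405, 0.06, 0.045]
tcp_rot: [180.0, -0.1, 95.4]
wrist_force: [-0.5, 0.7, 0.9]
opening: 0.0857
```

```bash
python3 -m handwheel '[[0,0,0,-0.003,0],[0,0,0,-0.005,0]]';python3 -m handwheel '[[0,0,0,-0.002,0],[0,0,0,-0.002,0]]';python3 -m handwheel '[[0,0,0,-0.001,0],[0,0,0,-0.002,0]]'
```

```text
time: 2.8
ee_pos: [0.4405, 0.06, 0.0398]
tcp_rot: [180.0, -0.1, 95.4]
wrist_force: [0.2, -0.3, -1.3]
opening: 0.0852
time: 3.0
ee_pos: [0.4403, 0.06, 0.0374]
tcp_rot: [-180.0, -0.1, 95.4]
wrist_force: [0.0, -0.7, 0.1]
opening: 0.0852
time: 3.2
ee_pos: [0.4411, 0.06, 0.0364]
tcp_rot: [179.9, -0.1, 95.4]
wrist_force: [-0.9, -0.5, 12.3]
opening: 0.0853
```

```bash
python3 -m handwheel '[[0,0.005,0.0005,-0.0008,0],[0,0.015,0.0014,-0.0008,0],[0,0.025,0.0023,-0.0008,0],[0,0.034,0.0031,-0.0008,0.5],[0,0.038,0.0035,-0.0008,0.5]]'; python3 -m handwheel '[[0,0.000,0,0,0]]'; python3 - <<'E'
from h import *
t=viewer.camera("top");cv2.imwrite("pics/t2.png",t["color"])
s=viewer.camera("scene");cv2.imwrite("pics/s2.png",s["color"][200:400,120:400])
E
```

```text
time: 3.7
ee_pos: [0.4804, 0.0638, 0.0365]
tcp_rot: [179.8, -0.1, 95.9]
wrist_force: [-0.7, 2.1, 5.8]
opening: 0.0853
time: 3.8
ee_pos: [0.481, 0.0639, 0.0367]
tcp_rot: [179.7, -0.1, 95.9]
wrist_force: [0.3, -0.0, 0.7]
opening: 0.0857
```

View pics/t2.png

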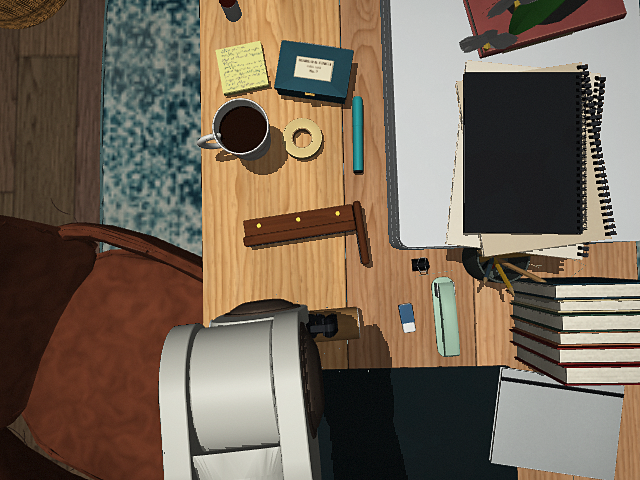

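View pics/s2.png

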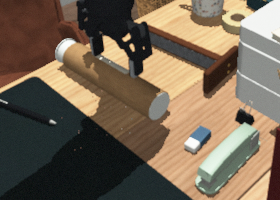

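```bash
cat >> h.py <<'E'
O=np.array([0.6127,0.0492]);A=np.radians(8.4);SX=np.array([np.cos(A),np.sin(A)]);SY=np.array([-np.sin(A),np.cos(A)])
def disc(name=None,guess=(279,306),rad=32):
    s=viewer.camera("scene");im=s["color"]
    u0,v0=int(guess[0])-rad,int(guess[1])-rad;c=im[v0:v0+2*rad,u0:u0+2*rad]
    h=cv2.cvtColor(c,cv2.COLOR_BGR2HSV);m=((h[...,1]<45)&(h[...,2]>90)).astype(np.uint8)
    n,l,stt,ce=cv2.connectedComponentsWithStats(m)
    k=1+np.argmax(stt[1:,4]);u,v=ce[k]+[u0,v0]
    p=onz(s,u,v,.025);q=(p[:2]-O)
    print("disc px",round(u,1),round(v,1),"area",stt[k,4],"bbox",stt[k,2:4],"right end",np.round(p,4),"stop x,y",np.round([q@SX,q@SY],4))
    if name: cv2.imwrite(f"pics/{name}.png",cv2.resize(im[200:400,120:400],None,fx=2.5,fy=2.5))
    return p
E
python3 - <<'E'
from h import *
disc()
# reference: initial picture
s=cv2.imread("pics/scene0.png");import h
class V:
    def camera(self,n): 
        d=dict(h.viewer_real.camera(n));d["color"]=s;return d
h.viewer_real=h.viewer;h.viewer=V();disc(guess=(269,311))
E
```

```text
disc px 278.4 306.0 area 380 bbox [21 27] right end [ 0.4786 -0.0428  0.025 ] stop x,y [-0.1461 -0.0714]
disc px 269.4 312.9 area 409 bbox [22 29] right end [ 0.4586 -0.0445  0.025 ] stop x,y [-0.1662 -0.0702]
```

```bash
python3 -m handwheel '[[0,-0.002,0,0.008,0],[0,-0.0205,-0.0019,0.008,0],[0,-0.0205,-0.0019,0.003,0],[0,-0.0205,-0.0019,-0.001,0],[0,-0.0205,-0.0019,-0.0012,0]]'; python3 -m handwheel '[[0,0.005,0.0005,-0.0008,0],[0,0.015,0.0014,-0.0008,0],[0,0.025,0.0025,-0.0008,0.5],[0,0.035,0.0034,-0.0008,1],[0,0.040,0.0039,-0.0008,1]]'; python3 - <<'E'
from h import *
disc("s3",(287,300))
E
```

```text
time: 4.5
ee_pos: [0.4612, 0.062, 0.0365]
tcp_rot: [179.6, -0.1, 95.9]
wrist_force: [-0.4, -0.1, 11.3]
opening: 0.0855
time: 5.0
ee_pos: [0.5027, 0.0662, 0.0361]
tcp_rot: [179.5, -0.1, 96.9]
wrist_force: [0.5, 0.9, 4.0]
opening: 0.0854
disc px 287.1 299.3 area 361 bbox [19 27] right end [ 0.4987 -0.0407  0.025 ] stop x,y [-0.1259 -0.0723]
```

```bash
python3 -m handwheel '[[0,-0.002,0,0.008,0],[0,-0.022,-0.0025,0.008,0],[0,-0.022,-0.0025,0.003,0],[0,-0.022,-0.0025,-0.0005,0],[0,-0.022,-0.0025,-0.0008,0]]'; python3 -m handwheel '[[0,0.005,0.0005,-0.0008,0],[0,0.015,0.0017,-0.0008,0],[0,0.025,0.0028,-0.0008,0.5],[0,0.035,0.0041,-0.0008,1],[0,0.040,0.0047,-0.0008,1]]'; python3 - <<'E'
from h import *
disc("s4",(296,292))
E
```

```text
time: 5.55
ee_pos: [0.4823, 0.0638, 0.0365]
tcp_rot: [179.3, -0.1, 96.9]
wrist_force: [-0.2, 0.3, 12.5]
opening: 0.0854
time: 6.05
ee_pos: [0.5237, 0.0684, 0.036]
tcp_rot: [179.2, -0.0, 97.9]
wrist_force: [0.8, -2.4, 4.7]
opening: 0.0852
disc px 295.3 292.9 area 348 bbox [19 27] right end [ 0.5186 -0.0387  0.025 ] stop x,y [-0.1059 -0.0732]
```

View pics/s4.png

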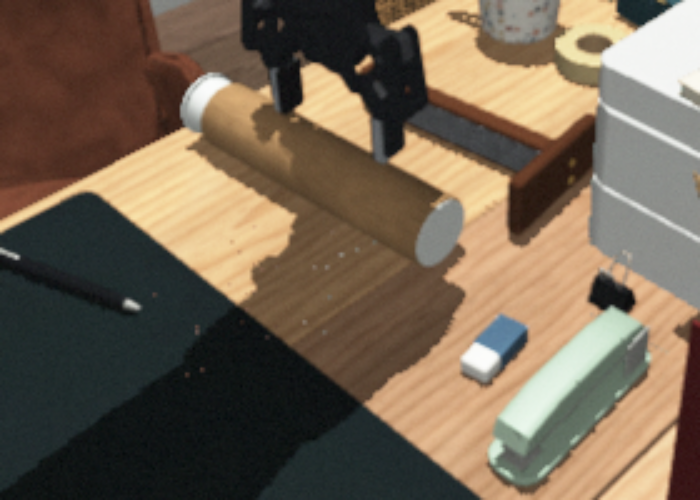

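The label has rolled out of sight, and the tube now sits about 60 mm further on. Its right-end disc is at scene (295,293).

```bash
python3 -m handwheel '[[0,-0.002,0,0.008,0],[0,-0.0225,-0.003,0.008,0],[0,-0.0225,-0.003,0.003,0],[0,-0.0225,-0.003,-0.0002,0],[0,-0.0225,-0.003,-0.0005,0]]'; python3 -m handwheel '[[0,0.005,0.0006,-0.0008,0],[0,0.015,0.002,-0.0008,0],[0,0.025,0.0034,-0.0008,0.2],[0,0.035,0.0047,-0.0008,0.5],[0,0.040,0.0054,-0.0008,0.5]]'; python3 - <<'E'
from h import *
disc("s5",(303,286))
E
python3 -m handwheel '[[0,-0.002,0,0.008,0],[0,-0.0225,-0.003,0.008,0],[0,-0.0225,-0.003,0.003,0],[0,-0.0225,-0.003,-0.0002,0],[0,-0.0225,-0.003,-0.0005,0]]'
```

```text
time: 6.6
ee_pos: [0.5026, 0.0656, 0.0366]
tcp_rot: [179.1, -0.0, 97.9]
wrist_force: [-0.7, -0.7, 11.3]
opening: 0.0855
time: 7.1
ee_pos: [0.5438, 0.0709, 0.0359]
tcp_rot: [179.0, -0.0, 98.4]
wrist_force: [0.3, -2.3, 4.0]
opening: 0.0855
disc px 303.0 286.8 area 328 bbox [19 27] right end [ 0.538  -0.0365  0.025 ] stop x,y [-0.0864 -0.0739]
time: 7.65
ee_pos: [0.5227, 0.0683, 0.0366]
tcp_rot: [178.8, -0.0, 98.4]
wrist_force: [-0.1, -0.7, 11.1]
opening: 0.0854
```

View pics/s5.png

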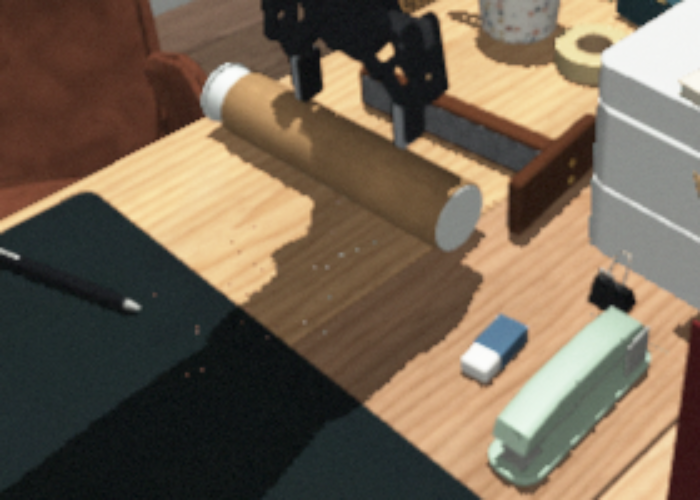

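```bash
python3 -m handwheel '[[0,0.005,0.0006,-0.0008,0],[0,0.015,0.002,-0.0008,0],[0,0.025,0.0035,-0.0008,0],[0,0.035,0.005,-0.0008,0],[0,0.040,0.0056,-0.0008,0]]'; python3 -m handwheel '[[0,-0.002,0,0.008,0],[0,-0.0225,-0.003,0.008,0],[0,-0.0225,-0.003,0.003,0],[0,-0.0225,-0.003,0,0],[0,-0.0225,-0.003,-0.0003,0]]';  python3 -m handwheel '[[0,0.005,0.0006,-0.0008,0],[0,0.015,0.002,-0.0008,0],[0,0.025,0.0035,-0.0008,0],[0,0.035,0.005,-0.0008,0],[0,0.040,0.0056,-0.0008,0]]'; python3 - <<'E'
from h import *
disc("s6",(318,272))
st()
E
```

```text
time: 8.15
ee_pos: [0.5636, 0.074, 0.0357]
tcp_rot: [178.8, -0.0, 98.4]
wrist_force: [-0.6, -1.7, 1.0]
opening: 0.0853
time: 8.65
ee_pos: [0.5422, 0.0713, 0.0366]
tcp_rot: [178.7, -0.0, 98.4]
wrist_force: [0.2, 0.3, 9.8]
opening: 0.0852
time: 9.15
ee_pos: [0.5832, 0.077, 0.0358]
tcp_rot: [178.6, -0.0, 98.4]
wrist_force: [0.5, -1.7, 3.0]
opening: 0.0855
disc px 317.3 275.3 area 283 bbox [19 26] right end [ 0.5761 -0.0319  0.025 ] stop x,y [-0.0481 -0.0749]
t 9.2 tcp [0.5834 0.077  0.0357] rot [178.6  -0.   98.4] F [-0.5 -2.1  3.3] open 0.0851 q [ 7.5  9.6 -6.6 72.5  0.  -0.9]
```

View pics/s6.png

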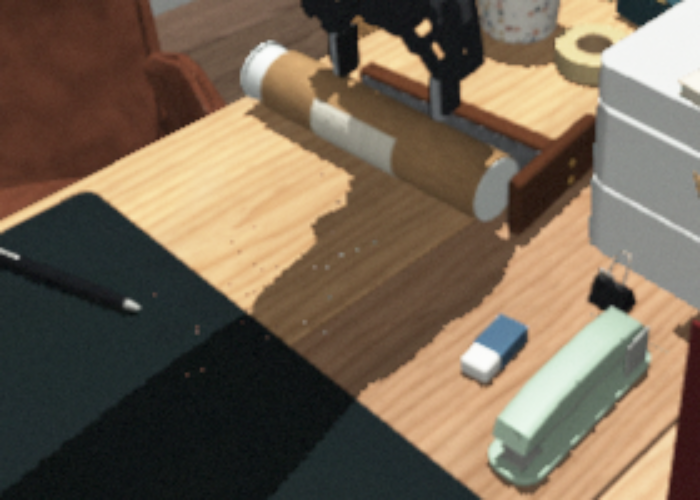

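```bash
python3 -m handwheel '[[0,-0.002,0,0.008,0],[0,-0.026,-0.0036,0.008,0],[0,-0.026,-0.0036,0.003,0],[0,-0.026,-0.0036,0,0],[0,-0.026,-0.0036,-0.0001,0]]';  python3 -m handwheel '[[0,0.005,0.0006,-0.0008,0],[0,0.015,0.002,-0.0008,0],[0,0.025,0.0035,-0.0008,0],[0,0.033,0.0047,-0.0008,0],[0,0.038,0.0054,-0.0008,0]]'; python3 - <<'E'
from h import *
disc("s7",(322,267),24)
st()
E
```

```text
time: 9.7
ee_pos: [0.5583, 0.0736, 0.0366]
tcp_rot: [178.5, -0.0, 98.4]
wrist_force: [-0.5, 0.6, 8.5]
opening: 0.0854
time: 10.2
ee_pos: [0.5971, 0.0792, 0.0359]
tcp_rot: [178.5, -0.0, 98.4]
wrist_force: [-0.2, -0.1, 0.2]
opening: 0.0855
disc px 321.9 270.3 area 214 bbox [18 25] right end [ 0.5915 -0.0278  0.025 ] stop x,y [-0.0322 -0.0731]
t 10.25 tcp [0.5975 0.0793 0.0356] rot [178.5  -0.   98.4] F [-0.5 -0.7  1. ] open 0.0856 q [ 7.5 11.3 -4.6 72.6  0.1 -0.9]
```

View pics/s7.png

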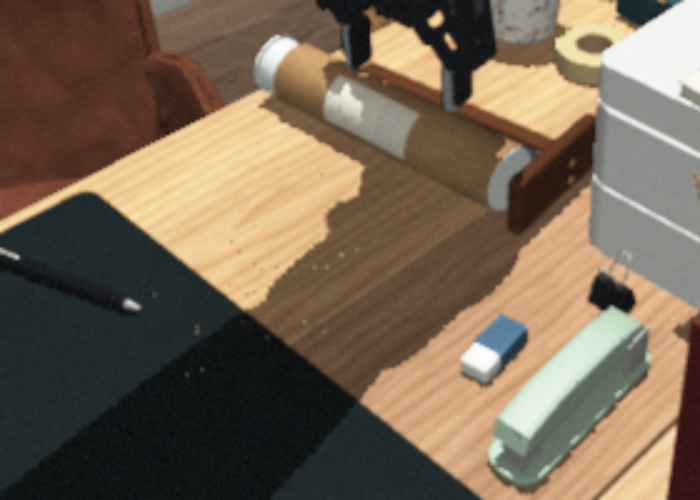

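```bash
python3 -m handwheel '[[0,-0.002,0,0.008,0],[0,-0.023,-0.0033,0.008,0],[0,-0.023,-0.0033,0.003,0],[0,-0.023,-0.0033,0,0],[0,-0.023,-0.0033,0,0]]';  python3 -m handwheel '[[0,0.004,0.0006,-0.0008,0],[0,0.010,0.0014,-0.0008,0],[0,0.015,0.002,-0.0008,0],[0,0.019,0.0027,-0.0008,0],[0,0.022,0.003,-0.0008,0]]'; python3 - <<'E'
from h import *
disc("s8",(322,267),24)
st()
E
```

```text
time: 10.75
ee_pos: [0.5755, 0.0762, 0.0366]
tcp_rot: [178.3, -0.0, 98.4]
wrist_force: [0.1, 1.2, 8.1]
opening: 0.0851
time: 11.25
ee_pos: [0.5981, 0.0793, 0.0361]
tcp_rot: [178.3, -0.0, 98.4]
wrist_force: [-0.3, 0.1, 1.3]
opening: 0.0855
disc px 324.6 267.1 area 173 bbox [17 25] right end [ 0.6013 -0.0249  0.025 ] stop x,y [-0.0221 -0.0717]
t 11.3 tcp [0.5984 0.0793 0.0359] rot [178.3  -0.   98.4] F [-0.3  0.2  2.5] open 0.0853 q [ 7.5 11.2 -4.6 72.4  0.  -0.9]
```

View pics/s8.png

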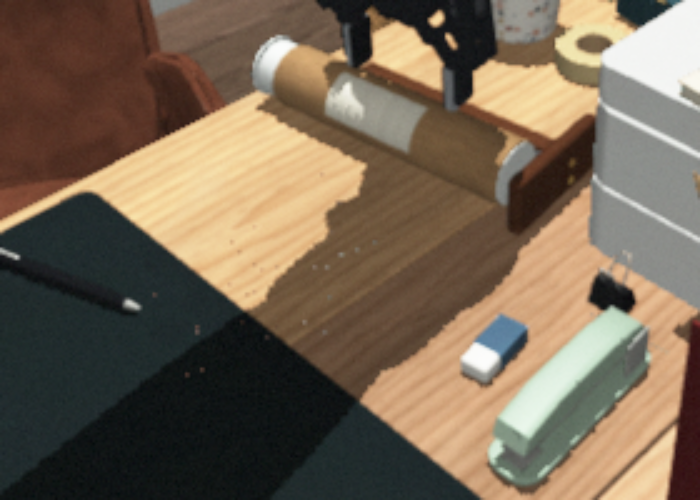

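```bash
python3 -m handwheel '[[0,0,0,0.03,0],[0.5,0,0,0.07,0],[1,-0.02,0.03,0.10,0],[1,-0.05,0.07,0.11,0],[1,-0.08,0.11,0.11,0]]';  python3 -m handwheel '[[1,-0.03,0.04,0,0],[1,-0.05,0.08,0,0],[1,-0.05,0.12,0,0]]'; python3 - <<'E'
from h import *
t=viewer.camera("top");cv2.imwrite("pics/t9.png",t["color"])
st()
E
```

```text
time: 11.8
ee_pos: [0.5192, 0.1896, 0.1477]
tcp_rot: [178.1, -0.1, 98.3]
wrist_force: [1.1, 0.6, -0.3]
opening: 0.0281
time: 12.1
ee_pos: [0.4671, 0.3113, 0.1483]
tcp_rot: [178.1, -0.1, 98.4]
wrist_force: [2.4, -0.0, 0.7]
opening: -0.0001
t 12.15 tcp [0.4679 0.3161 0.1475] rot [178.   -0.2  98.5] F [-4.3  0.5 -1. ] open -0.0002 q [34.4  4.2 -0.1 83.9 -0.7 25.9]
```

View pics/t9.png

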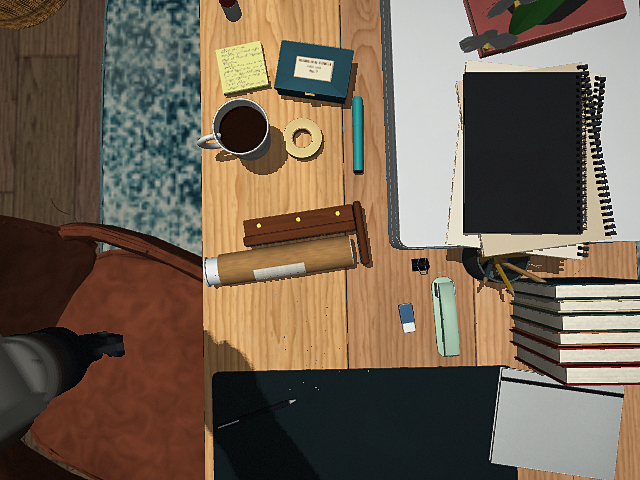

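The tube now lies close to the rail. Its plug is at (205–217,271) and its right end at (355,250). I'll measure the gap and the angle.

```bash
python3 - <<'E'
from h import *
t=viewer.camera("top");im=t["color"]
cv2.imwrite("pics/c10.png",cv2.resize(im[195:300,195:380],None,fx=4,fy=4,interpolation=cv2.INTER_CUBIC))
E
```

```text
(no output)
```

View pics/c10.png

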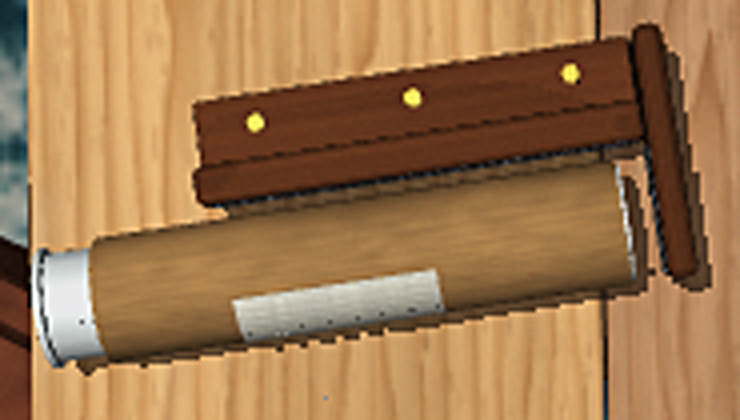

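```bash
python3 - <<'E'
from h import *
t=viewer.camera("top")
P=lambda x,y,z: onz(t,195+x/4-.38,195+y/4-.38,z)
L=(P(90,240,.027)+P(103,360,.027))/2;Rr=(P(618,163,.027)+P(633,282,.027))/2
c=(L+Rr)/2;ty=(L-Rr)/np.linalg.norm(L-Rr);print("c",c,"yaw",np.degrees(np.arctan2(-ty[0],ty[1])),"len",np.linalg.norm(L-Rr))
a=P(207,206,.034);b=P(642,141,.034);sy=(a-b)/np.linalg.norm(a-b);print("rail",a,b,np.degrees(np.arctan2(-sy[0],sy[1])))
sx=np.array([sy[1],-sy[0]]);print("x in stop",(c-b)[:2]@sx,"y",(c-b)[:2]@sy[:2]-.09)
cf=P(40,306,.027);print("cap",cf,(cf-c)@ty-.108)
print("board inner",P(648,150,.046),P(668,270,.046))
E
```

```text
c [0.5782164  0.07366903 0.027     ] yaw 8.767985004765706 len 0.2131246222939267
rail [0.59961681 0.13396718 0.034     ] [ 0.62640364 -0.03778097  0.034     ] 8.86476240793823
x in stop -0.030436881589992724 y 0.027544490062175103
cap [0.55934783 0.2016967  0.027     ] 0.02140770858895706
board inner [ 0.62226322 -0.03971464  0.046     ] [ 0.57584841 -0.04764808  0.046     ]
```

```bash
python3 -m handwheel '[[1,0.02,-0.045,0,0],[1,0.04,-0.09,0,0],[1,0.06,-0.135,-0.01,0],[1,0.08,-0.18,-0.03,0],[1,0.099,-0.225,-0.05,0]]';  python3 - <<'E'
from h import *
st()
E
```

```text
time: 12.75
ee_pos: [0.566, 0.089, 0.099]
tcp_rot: [178.1, -0.1, 98.4]
wrist_force: [0.6, 1.2, 0.1]
opening: 0.0003
t 12.75 tcp [0.566 0.089 0.099] rot [ 1.781e+02 -1.000e-01  9.840e+01] F [0.6 1.2 0.1] open 0.0003 q [ 8.9  5.6 -3.9 78.6  0.   0.5]
```

```bash
python3 -m handwheel '[[1,0.003,-0.0165,-0.02,0],[1,0.003,-0.0165,-0.036,0],[1,0.003,-0.0165,-0.044,0],[1,0.003,-0.0165,-0.047,0],[1,0.003,-0.0165,-0.0485,0]]'; python3 -m handwheel '[[1,0,0,-0.001,0],[1,0,0,-0.0015,0]]'
```

```text
time: 13.25
ee_pos: [0.5691, 0.0727, 0.0508]
tcp_rot: [178.1, -0.1, 98.5]
wrist_force: [-0.0, 0.9, 1.1]
opening: 0.0002
time: 13.45
ee_pos: [0.5695, 0.0731, 0.0501]
tcp_rot: [178.0, -0.0, 98.5]
wrist_force: [0.6, -0.4, 0.1]
opening: 0.0
```

```bash
python3 -m handwheel '[[1,0,0,-0.001,0],[1,0,0,-0.0013,0]]'; python3 -m handwheel '[[1,0.003,0.0005,-0.0008,0],[1,0.007,0.001,-0.0008,0],[1,0.011,0.0016,-0.0008,0],[1,0.014,0.002,-0.0008,0],[1,0.016,0.0023,-0.0008,0]]';  python3 - <<'E'
from h import *
disc("s11",(322,267),24)
E
```

```text
time: 13.65
ee_pos: [0.57, 0.0734, 0.0497]
tcp_rot: [177.9, -0.0, 98.5]
wrist_force: [0.5, 0.1, 6.3]
opening: -0.0001
time: 14.15
ee_pos: [0.5856, 0.0757, 0.0499]
tcp_rot: [178.0, -0.0, 98.5]
wrist_force: [-9.6, -1.1, 13.8]
opening: -0.0002
disc px 324.6 267.1 area 173 bbox [17 25] right end [ 0.6013 -0.0249  0.025 ] stop x,y [-0.0221 -0.0717]
```

View pics/s11.png

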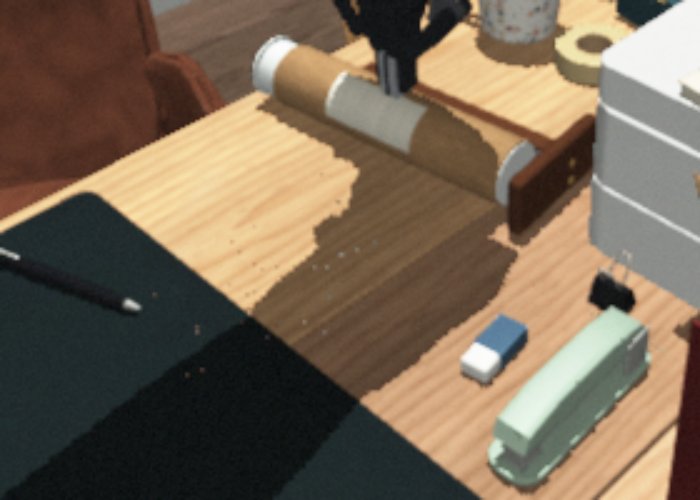

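The tube did not move this time and the finger felt −9.6 N along x, so the tube is against the rail. Next I'll go up and round to the plug.

```bash
python3 -m handwheel '[[1,-0.001,0,0.02,0],[1,-0.001,0,0.05,0],[1,-0.008,0.045,0.065,0],[1,-0.016,0.09,0.065,0],[1,-0.022,0.135,0.065,0]]'; python3 -m handwheel '[[1,-0.007,0.03,0,0],[1,-0.007,0.034,0,0]]'; python3 - <<'E'
from h import *
t=viewer.camera("top");cv2.imwrite("pics/t12.png",t["color"])
s=viewer.camera("scene");cv2.imwrite("pics/s12.png",cv2.resize(s["color"][130:330,120:400],None,fx=2.5,fy=2.5))
st()
E
```

```text
time: 14.7
ee_pos: [0.5637, 0.2121, 0.1156]
tcp_rot: [177.9, -0.1, 98.5]
wrist_force: [0.9, 0.0, 0.1]
opening: 0.0001
time: 14.9
ee_pos: [0.5556, 0.2495, 0.1152]
tcp_rot: [177.9, -0.1, 98.7]
wrist_force: [-0.7, 0.5, -0.3]
opening: 0.0002
t 15.0 tcp [0.5564 0.2469 0.1152] rot [ 1.779e+02 -1.000e-01  9.860e+01] F [ 0.3 -0.6 -0. ] open 0.0004 q [24.2 10.2  3.  80.8 -0.5 15.6]
```

View pics/t12.png

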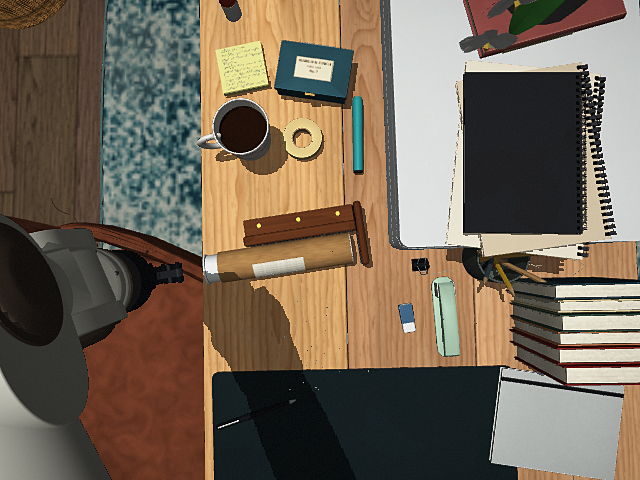

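View pics/s12.png

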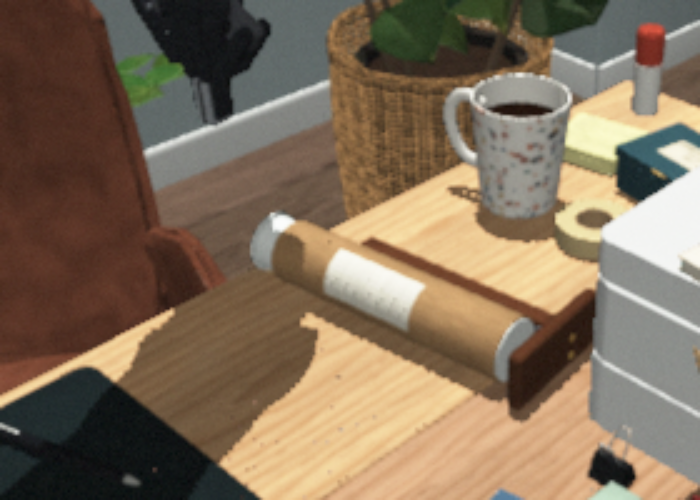

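```bash
python3 - <<'E'
import cv2
im=cv2.imread("pics/t12.png")
cv2.imwrite("pics/c12.png",cv2.resize(im[195:300,195:380],None,fx=4,fy=4,interpolation=cv2.INTER_CUBIC))
E
```

```text
(no output)
```

View pics/c12.png

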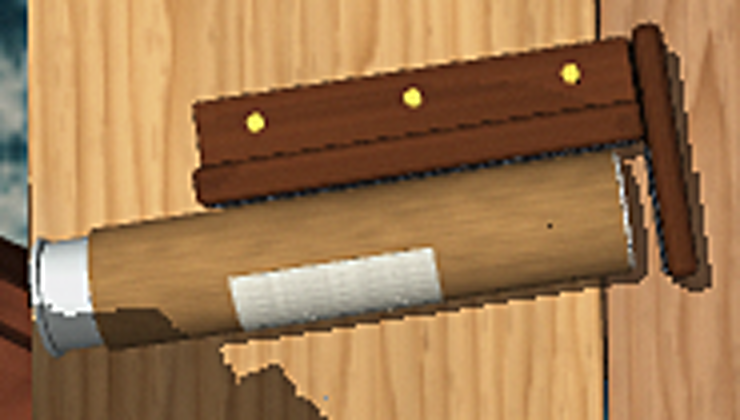

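```bash
python3 -m handwheel '[[1,0.0035,-0.005,-0.03,0],[1,0.0035,-0.005,-0.06,0],[1,0.0035,-0.005,-0.08,0],[1,0.0035,-0.005,-0.091,0],[1,0.0035,-0.005,-0.097,0]]'; python3 - <<'E'
from h import *
s=viewer.camera("scene");cv2.imwrite("pics/s13.png",cv2.resize(s["color"][130:330,120:400],None,fx=2.5,fy=2.5))
t=viewer.camera("top");cv2.imwrite("pics/c13.png",cv2.resize(t["color"][195:300,115:300],None,fx=4,fy=4,interpolation=cv2.INTER_CUBIC))
st()
E
```

```text
time: 15.5
ee_pos: [0.5599, 0.2407, 0.0173]
tcp_rot: [178.0, -0.0, 98.5]
wrist_force: [0.3, 0.6, 1.3]
opening: -0.0001
t 15.6 tcp [0.5601 0.2413 0.0181] rot [ 1.779e+02 -1.000e-01  9.850e+01] F [-0.2  0.3  0.5] open -0.0002 q [23.5 12.3 -5.4 70.3 -0.5 15. ]
```

View pics/s13.png

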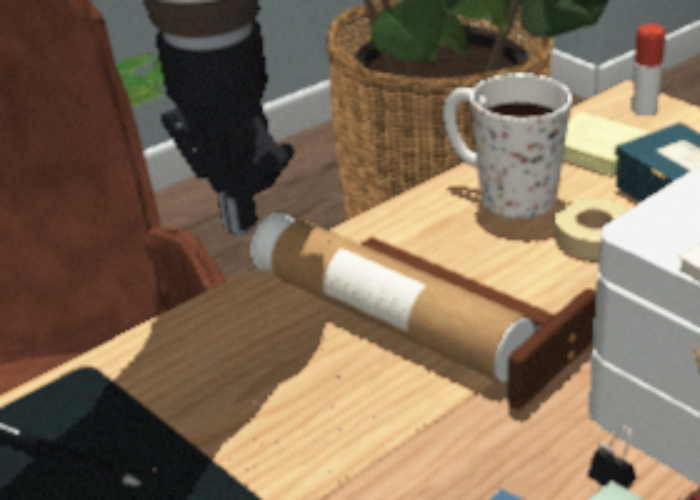

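View pics/c13.png

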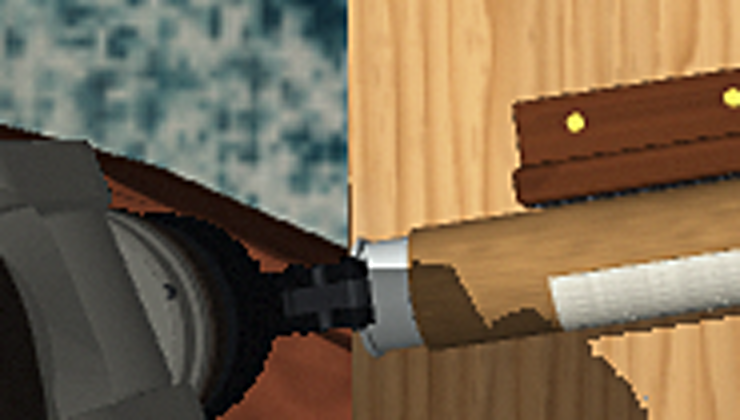

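The finger is lined up with the middle of the plug, and its tip is at z = 18 mm. I'll push along the tube's axis in small steps.

```bash
python3 -m handwheel '[[1,0.0012,-0.008,0,0],[1,0.0023,-0.015,0,0],[1,0.003,-0.020,0,0]]';python3 -m handwheel '[[1,0.0007,-0.005,0,0],[1,0.0015,-0.010,0,0],[1,0.0015,-0.010,0,0]]'
```

```text
time: 15.9
ee_pos: [0.5637, 0.2206, 0.019]
tcp_rot: [177.9, -0.1, 98.5]
wrist_force: [0.3, 0.4, 0.5]
opening: -0.0001
time: 16.2
ee_pos: [0.5654, 0.2099, 0.0192]
tcp_rot: [177.9, -0.1, 98.5]
wrist_force: [-1.1, 0.6, -0.3]
opening: -0.0005
```

```bash
python3 -m handwheel '[[1,0.0005,-0.003,0,0],[1,0.0009,-0.006,0,0],[1,0.0012,-0.008,0,0]]';python3 -m handwheel '[[1,0.0005,-0.003,0,0],[1,0.0009,-0.006,0,0]]';python3 - <<'E'
from h import *
t=viewer.camera("top");cv2.imwrite("pics/c14.png",cv2.resize(t["color"][195:300,195:380],None,fx=4,fy=4,interpolation=cv2.INTER_CUBIC))
E
```

```text
time: 16.5
ee_pos: [0.5666, 0.2018, 0.0192]
tcp_rot: [177.9, -0.1, 98.5]
wrist_force: [-0.3, 1.3, -1.3]
opening: -0.0002
time: 16.7
ee_pos: [0.5674, 0.1961, 0.0192]
tcp_rot: [177.9, -0.1, 98.5]
wrist_force: [-0.9, 3.8, -0.2]
opening: -0.0001
```

View pics/c14.png

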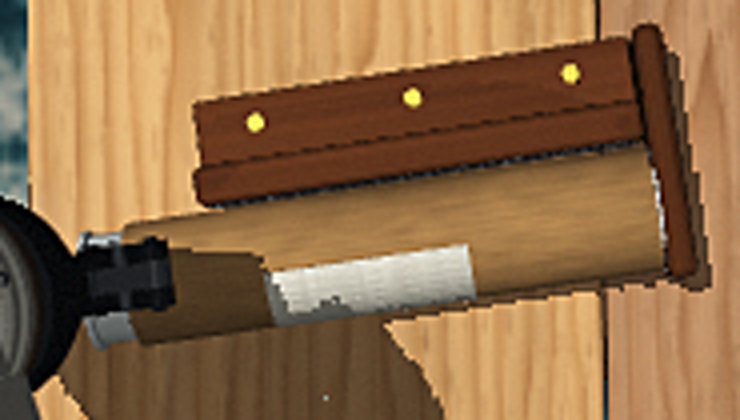

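The tube's right end now meets the end board at crop (660,210). I'll keep pushing the plug in.

```bash
python3 -m handwheel '[[1,0.0005,-0.003,0,0],[1,0.0009,-0.006,0,0],[1,0.0012,-0.008,0,0]]';python3 -m handwheel '[[1,0.0005,-0.003,0,0],[1,0.0008,-0.005,0,0]]';python3 -m handwheel '[[1,0.0003,-0.002,0,0],[1,0.0006,-0.004,0,0]]'
```

```text
time: 17.05
ee_pos: [0.5687, 0.1874, 0.0192]
tcp_rot: [177.9, -0.1, 98.5]
wrist_force: [-0.9, 3.7, -0.5]
opening: -0.0002
time: 17.25
ee_pos: [0.5696, 0.1821, 0.0192]
tcp_rot: [177.9, -0.1, 98.5]
wrist_force: [-1.1, 4.4, -0.6]
opening: 0.0001
time: 17.45
ee_pos: [0.5697, 0.181, 0.0195]
tcp_rot: [177.9, -0.5, 98.6]
wrist_force: [-6.2, 27.4, 1.4]
opening: 0.0002
```

The force jumped to 27 N as motion stopped. I'll back off and look.

```bash
python3 -m handwheel '[[1,-0.0008,0.005,0,0],[1,-0.005,0.03,0,0],[1,-0.007,0.05,0.02,0],[1,-0.015,0.08,0.06,0],[1,-0.03,0.11,0.10,0]]'; python3 -m handwheel '[[1,-0.03,0.03,0.0,0],[1,-0.05,0.04,0,0]]'; python3 - <<'E'
from h import *
t=viewer.camera("top");cv2.imwrite("pics/t15.png",t["color"]);cv2.imwrite("pics/c15.png",cv2.resize(t["color"][195:300,195:380],None,fx=4,fy=4,interpolation=cv2.INTER_CUBIC))
s=viewer.camera("scene");cv2.imwrite("pics/s15.png",cv2.resize(s["color"][130:330,120:400],None,fx=2.5,fy=2.5))
st()
E
```

```text
time: 17.95
ee_pos: [0.5404, 0.2891, 0.1178]
tcp_rot: [177.9, -0.4, 98.5]
wrist_force: [0.7, 1.0, 0.8]
opening: -0.0001
time: 18.15
ee_pos: [0.4899, 0.3309, 0.1192]
tcp_rot: [177.8, -0.4, 98.6]
wrist_force: [0.8, 0.9, 0.2]
opening: -0.0002
t 18.25 tcp [0.4888 0.33   0.1182] rot [177.9  -0.3  98.7] F [ 0.2 -0.1  0.4] open -0.0001 q [34.3  7.6  0.4 80.8 -0.6 25.7]
```

View pics/c15.png

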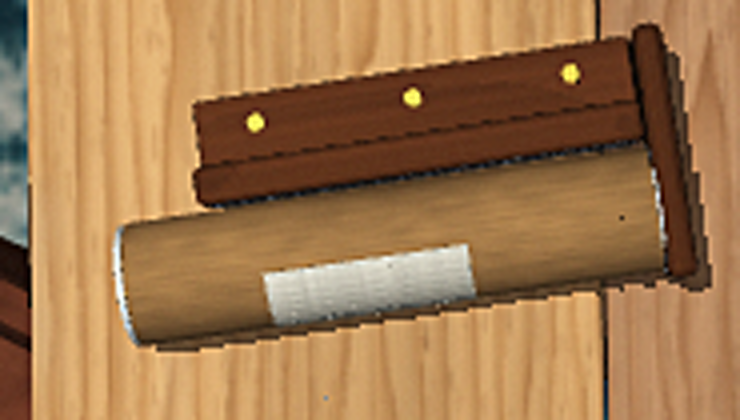

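View pics/s15.png

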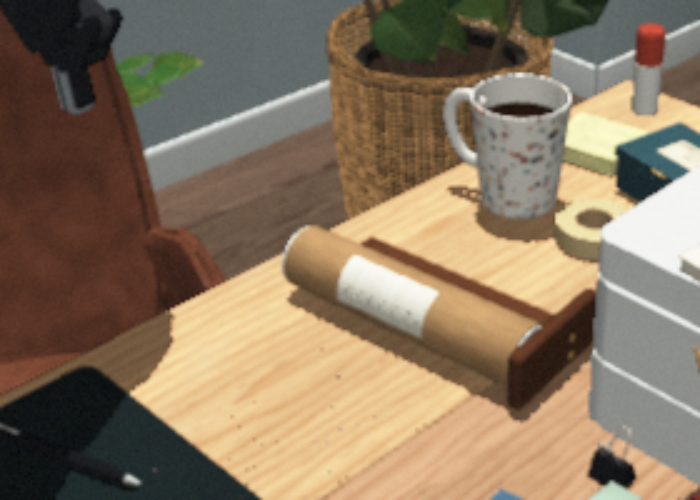

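Only the plug's flange still shows, at crop (118,228)–(135,345). The tube lies along the rail with its right end on the board. I'll make one numeric check, then hand in.

```bash
python3 - <<'E'
from h import *
from workcell import job_done
t=viewer.camera("top")
P=lambda x,y,z: onz(t,195+x/4-.38,195+y/4-.38,z)
L=(P(122,227,.027)+P(136,345,.027))/2;Rr=(P(650,148,.027)+P(666,268,.027))/2
c=(L+Rr)/2;v=L-Rr;print("tube c",c,"yaw",np.degrees(np.arctan2(-v[0],v[1])),"len incl flange/edges",np.linalg.norm(v))
q=(c[:2]-O);print("stop xy",q@SX,q@SY)
cf=P(115,288,.027);print("face beyond c",np.linalg.norm(cf-Rr)-.105)
a=cv2.imread("pics/top0.png").astype(int);d=np.abs(t["color"].astype(int)-a).max(2)>40
for n,(x0,y0,x1,y1) in dict(mug=(195,90,275,165),tape=(278,112,328,165),marker=(348,90,368,178),stapler=(425,270,465,362),eraser=(394,298,420,338),clip=(408,254,432,276)).items(): print(n,d[y0:y1,x0:x1].mean().round(4))
st(); job_done()
E
```

```text
tube c [0.58397922 0.06077124 0.027     ] yaw 8.81316293813993 len incl flange/edges 0.21297804238069587
stop xy -0.026722314098593866 0.015642729090487525
face beyond c 0.11365851772780709
mug 0.0
tape 0.0
marker 0.0
stapler 0.0
eraser 0.0
clip 0.0
t 18.3 tcp [0.4899 0.3293 0.118 ] rot [177.9  -0.3  98.6] F [0.2 0.  0.2] open 0.0002 q [34.2  7.6  0.4 80.7 -0.6 25.6]
the job is handed in; nothing more can be done
```

I rolled the tube to the rail with repeated fingertip strokes along its top. Then I pushed the plug home with the closed fingers, with the end board taking the push, and handed the job in at about 18 s. No verdict is reported.

- **Roll:** The label went out of sight and came round again, so the tube turned well over a third of a turn with the plug still out. One top view showed it about 5 mm short of the rail. I gave one more stroke, which closed that gap and ended with the rail pushing back at about 10 N.
- **Plug:** Pushing it in took about 4 N, then jumped to 27 N as it stopped. The last pictures show only the flange outside the tube.
- **Final position:** The middle of the tube measured x = −0.027 m and y = +0.016 m in the stop's frame. It is parallel to the rail within about 0.4° and its right end is on the board. The robot was clear, with about 0 N at the wrist.
- **Other things:** There was no picture change around the mug, tape, marker, stapler, eraser or clip.
- **Check that disagreed:** My quick top-view figure put the plug's face 113.7 mm from the tube's middle, against 108 mm when home. In the same picture the tube measured 213 mm instead of 210 mm, so I took this as edge-picking error. I relied on the hard stop and on only the flange showing.
- **Small drift:** The tool ended tilted about 2°, which did not affect the work.

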